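Find the heavy specimen pot

TASK

Slide the divider panel up out of the pot carrier and lower it into the empty grey wash-up tub, letting go only once it is down inside; then lift the two look-alike pots a few centimetres clear of the carrier one after the other to feel which is heavier - the left one (as the robot sees it) first, standing it back in its own bay before lifting the right one. Finish while still holding the heavier pot upright and still, at least 10 cm above the middle of the blue dissecting tray, with the lighter pot standing in its own bay and the panel left in the tub. Do not tip a pot over, and leave the beaker and the amber jar where they stand.

Things in the scene. Friction and masses are not known exactly. Their poses are not given: they have to be found in the camera images.
- carrier: Fixed grey carrier, base 136 x 170 x 6 mm; origin under its centre, on the bench. Square bays, 58 mm at the floor, flaring to 63, at local x = 0, y = +46 mm (left pot) and -46 mm (right), floor 6 mm up, walls to 15 mm. The panel stands between them (plane y = 0) in grooves, 12 mm wide, of two posts 70 mm tall at local x = +-47 to +-63.5 mm. Yaw within 0.5 rad of zero: local +y is the robot's left.
- panel_mid (a point): Centre of the loose white plastic divider panel: 110 mm wide (local x), 8 mm thick (y), 150 mm tall (z), 0.16 kg. It stands on the carrier's floor in the grooves, top edge 156 mm above the bench, plays 2 mm and slides straight up; its bottom edge must clear the 70 mm posts. While there, it is in the gripper's way at the pots.
- left_pot_mid (a point): Centre (half-way up) of the left pot, in the bay at local +y: upright opaque white cylinder, 50 mm in diameter, 76 mm tall with its fast grey lid (44 mm wide, top 8 mm). Standing in its bay, this point is 44 mm above the bench. Hidden contents rattle by 1 to 3 mm. One pot (either one) weighs 0.31 to 0.45 kg, the other 0.12 to 0.15 kg.
- right_pot_mid (a point): The same for the right pot, in the bay at local -y; the two pots look alike.
- tub: Fixed open empty grey rectangular wash-up tub, 220 x 160 x 70 mm (x, y, z), walls and floor 5 mm; origin at the centre of its underside, on the bench. It stands to the left or to the right of the carrier, the blue tray on the other side. The panel may stand, lean or lie in it in the end.
- tray_mid (a point): Centre of the floor of the fixed blue dissecting tray, 11 mm above the bench; tray 262 x 182 x 35 mm (x, y, z) with a pale grey floor. Empty.
- beaker: Glass beaker, 68 mm in diameter, 90 mm tall, loose, beyond the carrier; origin under its centre. To be left alone.
- jar: Amber glass jar, 64 mm in diameter, 100 mm tall, loose, beyond the carrier; origin under its centre. To be left alone.
Mind the look-alikes: they are no part of the job. What is shaped like the part that bears left_pot_mid but green or yellow is not meant.

How it is judged:
On the way, in this order (a step that is already met when the one before it is completed fails the run):
1. the panel is held above the posts, out of its grooves (contact force between panel and the fingers above 1 N and height (world z) of panel_mid above 0.15 m), for 0.1 s.
2. the panel, still held, is lowered inside the tub, its bottom edge within about 50 mm of the bench (contact force between panel and the fingers above 1 N and height (world z) of panel_mid below 0.125 m and x of panel_mid in the frame of tub between -0.11 and 0.11 m and y of panel_mid in the frame of tub between -0.08 and 0.08 m), for 0.05 s.
3. the panel is let go in the tub (contact force between panel and the fingers below 0.1 N and height (world z) of panel_mid below 0.125 m and x of panel_mid in the frame of tub between -0.11 and 0.11 m and y of panel_mid in the frame of tub between -0.08 and 0.08 m), for 0.2 s.
4. the left pot is held at least 20 mm clear of its floor, the right one standing in its bay (contact force between left_pot and the fingers above 1 N and height (world z) of left_pot_mid above 0.064 m and x of right_pot_mid in the frame of carrier between -0.008 and 0.008 m and y of right_pot_mid in the frame of carrier between -0.054 and -0.038 m and height (world z) of right_pot_mid below 0.049 m and angle between right_pot_mid's own z axis and vertical below 0.12 rad and contact force between right_pot and the fingers below 0.1 N and contact force between right_pot and carrier above 0.4 N), for 0.2 s.
5. the left pot stands in its own bay again, let go (x of left_pot_mid in the frame of carrier between -0.008 and 0.008 m and y of left_pot_mid in the frame of carrier between 0.038 and 0.054 m and height (world z) of left_pot_mid below 0.049 m and angle between left_pot_mid's own z axis and vertical below 0.12 rad and contact force between left_pot and the fingers below 0.1 N and contact force between left_pot and carrier above 0.4 N), for 0.1 s.
6. the right pot is held at least 20 mm clear of its floor, the left one standing in its bay (all of step 5 and contact force between right_pot and the fingers above 1 N and height (world z) of right_pot_mid above 0.064 m), for 0.2 s.
At the end, for the whole second after the job is handed in: The heavier pot is gripped, still, upright within 0.25 rad, its centre within 60 mm of over the tray's middle and 0.13 to 0.40 m above the bench; the lighter stands free in its own bay (within 8 mm; presses under 2.2 N); the panel lies free in the tub, its centre below 125 mm (all of step 3 and ((contact force between left_pot and the fingers above 1 N and horizontal distance between left_pot_mid and tray_mid below 0.06 m and height (world z) of left_pot_mid between 0.13 and 0.4 m and angle between left_pot_mid's own z axis and vertical below 0.25 rad and linear speed of left_pot below 0.05 m/s and x of right_pot_mid in the frame of carrier between -0.008 and 0.008 m and y of right_pot_mid in the frame of carrier between -0.054 and -0.038 m and height (world z) of right_pot_mid below 0.049 m and angle between right_pot_mid's own z axis and vertical below 0.12 rad and contact force between right_pot and the fingers below 0.1 N and contact force between right_pot and carrier between 0.4 and 2.2 N) or (contact force between right_pot and the fingers above 1 N and horizontal distance between right_pot_mid and tray_mid below 0.06 m and height (world z) of right_pot_mid between 0.13 and 0.4 m and angle between right_pot_mid's own z axis and vertical below 0.25 rad and linear speed of right_pot below 0.05 m/s and x of left_pot_mid in the frame of carrier between -0.008 and 0.008 m and y of left_pot_mid in the frame of carrier between 0.038 and 0.054 m and height (world z) of left_pot_mid below 0.049 m and angle between left_pot_mid's own z axis and vertical below 0.12 rad and contact force between left_pot and the fingers below 0.1 N and contact force between left_pot and carrier between 0.4 and 2.2 N))); the arm keeps its last pose, push and grip.
It fails at once if a pot is tipped by more than 0.7 rad (angle between any of left_pot_mid, right_pot_mid's own z axis and vertical above 0.7 rad).
It fails at once if the beaker or the jar is moved by more than 30 mm (distance of any of beaker, jar from where it was at the start of the episode above 0.03 m).
It also fails if it takes over 72 s, if anything falls off the work surface, if the arm or the gripper's body presses on something with over 40 N, if the wrist force passes 120 N, or if a joint passes its speed limit or range.

ROBOT

A 7-joint arm with a two-finger parallel gripper is mounted at the origin on the work surface. World frame = base frame: x ahead of the robot, y to its left, z up, the work surface at z = 0. Lengths are in m, angles in rad, forces in N, time in s.
With the tool pointing down it reaches from about 0.425 to 0.925 m from the base axis. Payload 6.8 kg.
Tool frame: the origin (TCP) lies on the centre line of the jaws, within the pads' length; the fingertips stand 19 mm ahead of it and the grasp point (between the pads) is the TCP (r.tip_extent is the y of the fingertips in the tool frame, in m); y points along the fingers, z is the direction in which the jaws open and shut, and the axes are right-handed (so a half turn about y gives the same grasp; the last joint's range is limited). The gripper opens to 85 mm and grips with 20 to 120 N. Pads are 22 mm wide; open, the fingers measure 114 mm over their backs; the gripper's body (76 mm by 85 mm) begins 54 mm behind the grasp point. The pads swing forward as they close: fully open they stand 13 mm farther back than shut.
Start: joints at [-1.211, 0.477, 0.022, 1.555, -0.011, 1.109, -0.083], TCP at [0.304, 0.602, 0.25] pointing down, gripper open.
Joint ranges: [-2.96, 2.96], [-0.34, 2.1], [-1.41, 1.46], [0.24, 2.44], [-1.37, 4.51], [0.17, 1.92], [-2.96, 2.96]. Speed limits (rad/s): [2.39, 2.39, 3.14, 3.14, 3.14, 3.14, 3.14].

INTERFACE

Orientations are given as a rotation vector (axis times angle).
In Python, from bench import r gives the robot as it stands. The module is installed in compiled form; this text tells all that it offers.
- The arm moves only by the tool jog_arm, never from a script. Its argument "motion" is a list of rows, each a list of 3 entries, a list of its own where there are three numbers: the opening, from 0 (shut) to 1 (fully open), then the shift along the tool's x, y, z in m, then the turn, a rotation vector about the tool's x, y, z in degrees. A call has 1 to 10 rows; each row shifts and turns the commanded pose from where the row before left it, along the tool's axes as they then stand; what a row does not reach is not made up. A row lasts 1/12 s, in which the tool goes at most 41.7 mm and 7.16 degrees, less where a joint would pass 70% of its speed; a pose out of reach is approached as far as the arm can. A call with a gripper value outside its range is refused whole. The fingers move at their own pace and stop on an object; "force" is the grip in N (left out, the last holds). Time passes only in rows, so rows that do not move let the fingers close. It gives the time, the measured TCP pose, the force and the opening at its end, in the units of the state.
- r.get_obs(): the state, without advancing time (a new reading comes with each control period).
- r.grab_frame(name): name is "side" or "top" or "wrist"; returns a dict with "image" (384x512x3 uint8, red, green, blue), "range_z" (384x512 float32, m along the optical axis (not along the pixel's ray), 0 where there is no reading), "fx", "fy", "cx", "cy" (pixels), "xyz" and "orientation" of the camera in the world. Camera axes: x right, y down, z forward; pixel columns grow to the right and rows downward; lengths in m; the calibration is good to about 2 mm. A picture is of the moment at which its call begins.
- r.hand_in(): hands the job in, once; it reports no verdict.
The state is a dict: "clock": time; "joints": joint angles; "qvel": joint speeds; "tau": joint torques, N m; "tcp_pos": TCP position; "orientation": TCP orientation; "contact_force": force on the tool from outside, world axes, zero at the start; "moment": the same for the moment, N m; "grip_width": finger opening in m.
Only numpy, scipy, OpenCV 4.12 (cv2) and the standard library are available. Lean on these libraries where they do the work, as an engineer would, in place of code of your own. Each camera call takes 0.05 s, during which the arm holds its last target.

## Working session

There is one attempt and no reset: what is moved stays moved. The work goes in short steps, Python scripts to look and compute and a tool call to move; the robot and the scene stay as the last step left them, time stands still between calls to the robot, and variables do not carry over. Pictures are saved under pics/ and viewed, and the job is handed in when it is done.

Besides the shell and the picture viewer there is one more tool, called as name([rows], argument=value, ...), one row to a line, values as JSON. jog_arm: Moves the arm, as the interface text tells. Its arguments: {"type":"object","properties":{"motion":{"type":"array","items":{"type":"array"}},"force":{"type":"number"}},"required":["motion"]}

```bash
mkdir -p pics; cat > h.py <<'E'
import numpy as np, cv2
from scipy.spatial.transform import Rotation as R
from bench import r
def grab(n,fn=None):
    f=r.grab_frame(n)
    if fn: cv2.imwrite('pics/'+fn,f['image'][:,:,::-1])
    return f
def Rm(o):
    o=np.array(o,float)
    return R.from_rotvec(o).as_matrix() if o.size==3 else (o if o.shape==(3,3) else R.from_quat(o).as_matrix())
def ray(f,u,v):
    M=Rm(f['orientation']); d=M@np.array([(u-f['cx'])/f['fx'],(v-f['cy'])/f['fy'],1.0]); return np.array(f['xyz'],float),d
def onz(f,u,v,z):
    c,d=ray(f,u,v); return c+d*(z-c[2])/d[2]
def cloud(f):
    h,w=f['range_z'].shape; u,v=np.meshgrid(np.arange(w),np.arange(h)); Z=f['range_z']
    P=np.stack([(u-f['cx'])/f['fx']*Z,(v-f['cy'])/f['fy']*Z,Z],-1)
    return P@Rm(f['orientation']).T+np.array(f['xyz'])
def proj(f,p):
    q=Rm(f['orientation']).T@(np.array(p)-np.array(f['xyz'])); return f['cx']+f['fx']*q[0]/q[2], f['cy']+f['fy']*q[1]/q[2]
def st():
    o=r.get_obs(); np.set_printoptions(precision=4,suppress=True)
    for k in('clock','joints','tcp_pos','contact_force','moment','grip_width'): print(k,np.array(o[k]))
    print(Rm(o['orientation'])); return o
E
python3 - <<'E'
from h import *
st()
for n in('side','top','wrist'):
    f=grab(n,n+'0.png'); print(n,f['xyz'],f['orientation'],f['fx'],f['cx'],f['cy'])
E
```

```text
clock 0.0
joints [-1.2111  0.4778  0.0224  1.5564 -0.0115  1.1093 -0.0831]
tcp_pos [0.3041 0.602  0.2493]
contact_force [ 0.587   0.0649 -0.5352]
moment [ 0.019  -0.0014  0.0038]
grip_width 0.08566596606286908
[[ 0.8926 -0.0007  0.4509]
 [-0.4509 -0.0017  0.8926]
 [ 0.0001 -1.     -0.0018]]
side [ 0.2962 -0.7106  0.8434] [-2.2901  0.4442 -0.1639] 379.05061789975076 250.61427100619488 186.93479001292886
top [0.5005 0.0068 1.104 ] [-2.2036  2.1982 -0.0507] 354.13154589771375 260.4882859439866 190.80873296431088
wrist [0.2375 0.6361 0.3725] [2.4491 1.5082 0.2265] 267.6357841640528 255.3315475185281 192.18542236731943
```

View pics/side0.png

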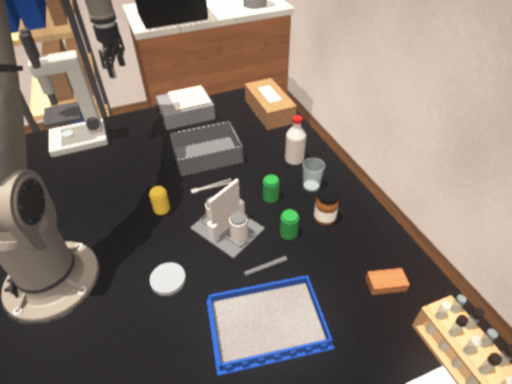

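View pics/top0.png

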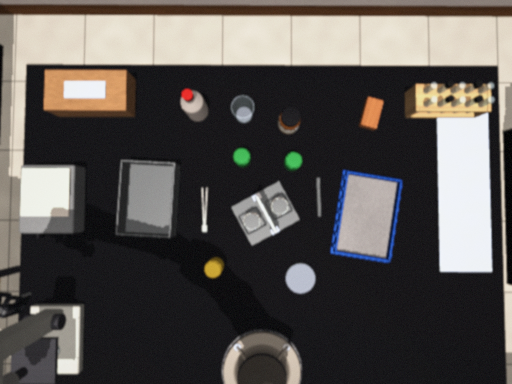

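View pics/wrist0.png

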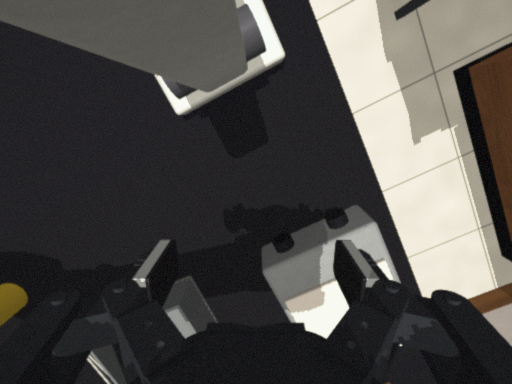

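```bash
python3 - <<'E'
from h import *
f=grab('top'); im=f['image']; np.savez('top0.npz',P=cloud(f))
P=cloud(f); print(np.median(P[300:340,120:160,2]))
c=im[165:265,100:310]; cv2.imwrite('pics/crop_t.png',cv2.resize(c,None,fx=3.8,fy=3.8,interpolation=cv2.INTER_CUBIC)[:,:,::-1])
s=grab('side'); c=s['image'][170:260,180:280]; cv2.imwrite('pics/crop_s.png',cv2.resize(c,None,fx=6,fy=6,interpolation=cv2.INTER_CUBIC)[:,:,::-1])
# heights
Z=P[...,2]
roi=np.zeros(Z.shape,bool); roi[170:250,225:310]=1
for lo,hi in((.003,.02),(.055,.076),(.076,.095),(.12,.17)):
    m=roi&(Z>lo)&(Z<hi); n,l,stt,_=cv2.connectedComponentsWithStats(m.astype(np.uint8))
    for i in range(1,n):
        if stt[i,4]>15:
            q=P[l==i]; rc=cv2.minAreaRect(q[:,:2].astype(np.float32)*1000); print(lo,stt[i],q.mean(0),rc)
roi[:]=0; roi[150:250,105:190]=1
m=roi&(Z>.05)&(Z<.09); print('tub',cv2.minAreaRect(P[m][:,:2].astype(np.float32)*1000))
hsv=cv2.cvtColor(im,cv2.COLOR_RGB2HSV); m=(cv2.inRange(hsv,(105,120,60),(130,255,255))>0); m[:, :320]=0;m[:,410:]=0
v,u=np.nonzero(m); pts=np.array([onz(f,a,b,.035)[:2] for a,b in zip(u,v)],np.float32)*1000; print('tray',cv2.minAreaRect(pts))
E
```

```text
-0.0008768517691010169
0.003 [258 181  42  49 794] [ 0.503115   -0.0506353   0.00696017] ((502.0231018066406, -54.44886016845703), (147.0461883544922, 86.93792724609375), 29.047588348388672)
0.003 [230 196  42  49 787] [0.45966412 0.02867374 0.00700573] ((460.07611083984375, 28.884620666503906), (137.57305908203125, 84.04803466796875), 30.608308792114258)
0.055 [252 193  10   8  33] [0.53045705 0.01628433 0.06924527] ((529.2112426757812, 15.803598403930664), (15.779213905334473, 22.218605041503906), 26.758211135864258)
0.055 [245 212  16  10  26] [0.47494169 0.02287214 0.07084844] ((473.2527770996094, 23.8479061126709), (46.836490631103516, 16.7219181060791), 66.91324615478516)
0.055 [244 223  15   7  18] [0.44009726 0.03412359 0.07226041] ((440.67718505859375, 32.5914192199707), (41.488285064697266, 13.5185546875), 78.0140609741211)
0.055 [270 228   5   6  16] [ 0.42821663 -0.02955693  0.06790482] ((427.8238220214844, -29.517444610595703), (16.124788284301758, 6.885953426361084), 37.64849853515625)
0.076 [272 198  16  16 186] [ 0.50241917 -0.05053805  0.08137555] ((502.5688781738281, -51.099151611328125), (43.495582580566406, 43.83606719970703), 0.6032627820968628)
0.076 [244 214  16  15 182] [0.45840087 0.02983805 0.0810216 ] ((457.7691650390625, 29.685762405395508), (43.365638732910156, 40.289329528808594), 89.60151672363281)
0.12 [256 196  21  37 122] [ 0.48012947 -0.010565    0.15528837] ((480.178466796875, -10.529012680053711), (108.83456420898438, 7.9036030769348145), 28.69206428527832)
tub ((523.7783813476562, 340.998046875), (161.1258544921875, 220.0923309326172), 86.78275299072266)
tray ((471.35382080078125, -315.680419921875), (189.62254333496094, 261.2484130859375), 80.70881652832031)
```

View pics/crop_t.png

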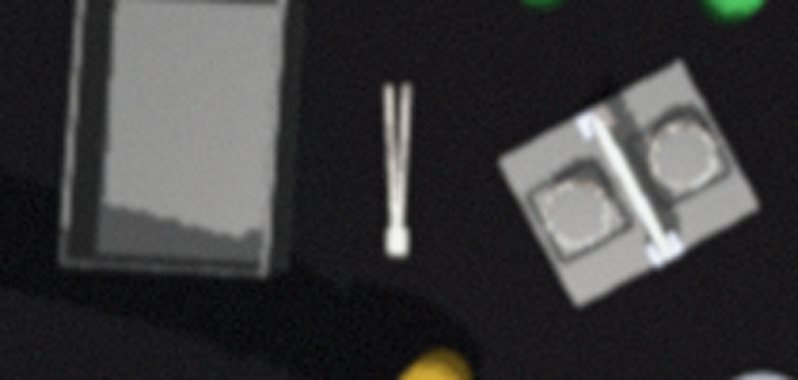

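View pics/crop_s.png

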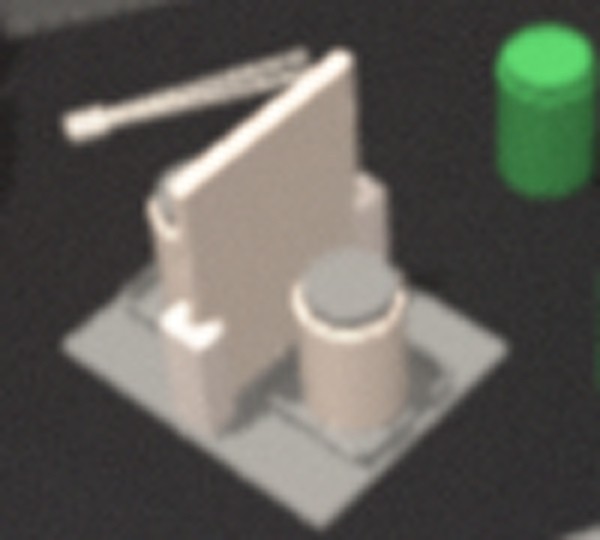

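Candidates in the top view: white, grey-lidded pots in the carrier at (252,219), the left one, and (279,206), the right one. Green look-alikes stand at (242,157) and (293,160), a yellow one at (214,268). For the tub, the open one is at (148,198) and a lidded box sits at (52,199). The crops confirm the two white pots in the carrier, the white panel between them, and the open tub on the left. I'll grasp the panel first.

```bash
cat >> h.py <<'E'
def plan(pos,yaw=None,op=1.0,vmax=.03,amax=7.0,nmin=1):
    "rows in tool axes to tool-down pose with tool z yaw (deg)"
    o=r.get_obs(); p=np.array(o['tcp_pos'],float); M=Rm(o['orientation']); pos=np.array(pos,float)
    if yaw is None: yaw=np.degrees(np.arctan2(M[1,2],M[0,2]))
    a=np.radians(yaw); z=np.array([np.cos(a),np.sin(a),0]); y=np.array([0,0,-1.]); T=np.stack([np.cross(y,z),y,z],1)
    w=(R.from_matrix(M.T@T)).as_rotvec(degrees=True)
    n=max(nmin,int(np.ceil(np.linalg.norm(pos-p)/vmax)),int(np.ceil(np.linalg.norm(w)/amax)))
    w=w/n; wr=np.round(w,1); dp=(pos-p)/n; e=np.zeros(3); rows=[]
    print('n',n,'total shift',np.round(pos-p,4),'turn',np.round(w*n,1))
    C=p.copy()
    for i in range(n):
        d=M.T@(p+dp*(i+1)-C); d=np.round(d,4); C=C+M@d
        rows.append([op,d.tolist(),wr.tolist()]); M=M@R.from_rotvec(wr,degrees=True).as_matrix()
    for i in range(0,n,10): print('['+','.join(str(x).replace(' ','') for x in rows[i:i+10])+']')
E
python3 - <<'E'
from h import *
plan([.4802,-.0105,.25],-61.3,1.0,.035)
E
```

```text
n 19 total shift [ 1.759e-01 -6.128e-01  2.000e-04] turn [0.000e+00 1.245e+02 1.000e-01]
[[1.0,[0.0228,0.0,-0.0246],[0.0,6.6,0.0]],[1.0,[0.0255,0.0,-0.0218],[0.0,6.6,0.0]],[1.0,[0.0278,0.0,-0.0188],[0.0,6.6,0.0]],[1.0,[0.0298,0.0001,-0.0154],[0.0,6.6,0.0]],[1.0,[0.0314,-0.0,-0.0119],[0.0,6.6,0.0]],[1.0,[0.0325,-0.0,-0.0082],[0.0,6.6,0.0]],[1.0,[0.0333,-0.0,-0.0045],[0.0,6.6,0.0]],[1.0,[0.0335,0.0,-0.0005],[0.0,6.6,0.0]],[1.0,[0.0334,0.0,0.0033],[0.0,6.6,0.0]],[1.0,[0.0328,0.0,0.0071],[0.0,6.6,0.0]]]
[[1.0,[0.0318,0.0001,0.0108],[0.0,6.6,0.0]],[1.0,[0.0303,-0.0,0.0144],[0.0,6.6,0.0]],[1.0,[0.0284,-0.0,0.0178],[0.0,6.6,0.0]],[1.0,[0.0263,-0.0,0.0209],[0.0,6.6,0.0]],[1.0,[0.0236,0.0,0.0239],[0.0,6.6,0.0]],[1.0,[0.0207,0.0,0.0263],[0.0,6.6,0.0]],[1.0,[0.0176,0.0,0.0286],[0.0,6.6,0.0]],[1.0,[0.0142,0.0001,0.0304],[0.0,6.6,0.0]],[1.0,[0.0105,-0.0,0.0319],[0.0,6.6,0.0]]]
```

jog_arm([
  [1, [0.023, 0, -0.025], [0, 6.6, 0]],
  [1, [0.025, 0, -0.022], [0, 6.6, 0]],
  [1, [0.028, 0, -0.019], [0, 6.6, 0]],
  [1, [0.03, 0, -0.015], [0, 6.6, 0]],
  [1, [0.031, 0, -0.012], [0, 6.6, 0]],
  [1, [0.032, 0, -0.008], [0, 6.6, 0]],
  [1, [0.033, 0, -0.005], [0, 6.6, 0]],
  [1, [0.033, 0, 0], [0, 6.6, 0]],
  [1, [0.033, 0, 0.003], [0, 6.6, 0]],
  [1, [0.033, 0, 0.007], [0, 6.6, 0]],
])

```text
clock: 1.08
tcp_pos: [0.396, 0.2796, 0.2504]
orientation: [-1.183, 1.249, -1.249]
contact_force: [0.1, -0.4, -0.8]
grip_width: 0.0853
```

jog_arm([
  [1, [0.032, 0, 0.011], [0, 6.6, 0]],
  [1, [0.03, 0, 0.014], [0, 6.6, 0]],
  [1, [0.028, 0, 0.018], [0, 6.6, 0]],
  [1, [0.026, 0, 0.021], [0, 6.6, 0]],
  [1, [0.024, 0, 0.024], [0, 6.6, 0]],
  [1, [0.021, 0, 0.026], [0, 6.6, 0]],
  [1, [0.018, 0, 0.029], [0, 6.6, 0]],
  [1, [0.014, 0, 0.03], [0, 6.6, 0]],
  [1, [0.01, 0, 0.032], [0, 6.6, 0]],
  [1, [0, 0, 0], [0, 0, 0]],
])

```text
clock: 1.92
tcp_pos: [0.4805, -0.0154, 0.251]
orientation: [-0.468, 1.956, -1.961]
contact_force: [0.2, -0.1, 0.3]
grip_width: 0.0856
```

```bash
python3 - <<'E'
from h import *
st()
f=grab('wrist','w1.png')
plan([.4802,-.0105,.127],-61.3,1.0,.02)
E
```

```text
clock 1.9167
joints [-0.7021  0.1673  0.6834  2.0413 -0.1249  0.9715 -1.0548]
tcp_pos [ 0.4805 -0.0154  0.251 ]
contact_force [ 0.1922 -0.0605  0.2678]
moment [ 0.0135 -0.0368  0.0053]
grip_width 0.0856130714680068
[[-0.8911  0.0023  0.4538]
 [-0.4538 -0.0022 -0.8911]
 [-0.001  -1.      0.003 ]]
n 7 total shift [ 0.0003  0.0018 -0.1236] turn [-0.1 -1.3 -0. ]
[[1.0,[-0.0002,0.0177,-0.0002],[-0.0,-0.2,-0.0]],[1.0,[-0.0001,0.0176,-0.0003],[-0.0,-0.2,-0.0]],[1.0,[-0.0002,0.0177,-0.0002],[-0.0,-0.2,-0.0]],[1.0,[-0.0001,0.0176,-0.0002],[-0.0,-0.2,-0.0]],[1.0,[-0.0002,0.0177,-0.0002],[-0.0,-0.2,-0.0]],[1.0,[-0.0001,0.0177,-0.0003],[-0.0,-0.2,-0.0]],[1.0,[-0.0002,0.0176,-0.0002],[-0.0,-0.2,-0.0]]]
```

View pics/w1.png

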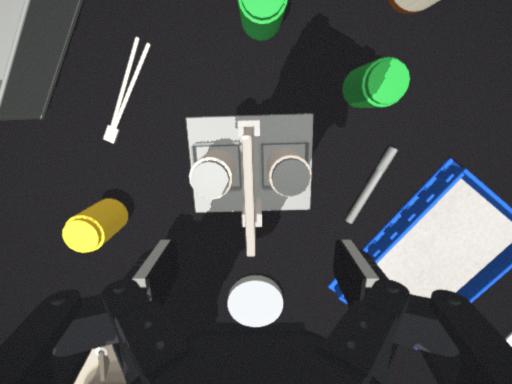

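The wrist view shows the panel's top edge running along columns 245–252, between the two white pots at (210,178) and (290,176) and parallel to the pads. The jaws straddle it, so I'll descend.

jog_arm([
  [1, [-0.001, 0.018, -0.002], [0, -1.3, 0]],
  [1, [0, 0.018, 0], [0, 0, 0]],
  [1, [0, 0.018, 0], [0, 0, 0]],
  [1, [0, 0.018, 0], [0, 0, 0]],
  [1, [0, 0.018, 0], [0, 0, 0]],
  [1, [0, 0.018, 0], [0, 0, 0]],
  [1, [0, 0.015, 0], [0, 0, 0]],
  [1, [0, 0, 0], [0, 0, 0]],
])

```text
clock: 2.63
tcp_pos: [0.4773, -0.0054, 0.1249]
orientation: [-0.51, 1.937, -1.936]
contact_force: [-0.2, 1.0, -0.3]
grip_width: 0.0854
```

```bash
python3 - <<'E'
from h import *
f=grab('side'); s=f
c=s['image'][130:260,160:300]; cv2.imwrite('pics/s2.png',cv2.resize(c,None,fx=4,fy=4)[:,:,::-1])
st(); print((np.array(r.get_obs()['tcp_pos'])-[.4802,-.0105,.127])@np.array([-.48,.877,0]))
E
```

```text
clock 2.6833
joints [-0.5958  0.3757  0.5813  2.1545 -0.3188  0.6974 -0.8596]
tcp_pos [ 0.4782 -0.0057  0.1263]
contact_force [ 0.2029 -0.2691  0.222 ]
moment [-0.0211 -0.0139  0.018 ]
grip_width 0.08541803495053656
[[-0.8728 -0.0033  0.4881]
 [-0.4881 -0.0004 -0.8728]
 [ 0.003  -1.     -0.0013]]
0.00518746927671069
```

View pics/s2.png

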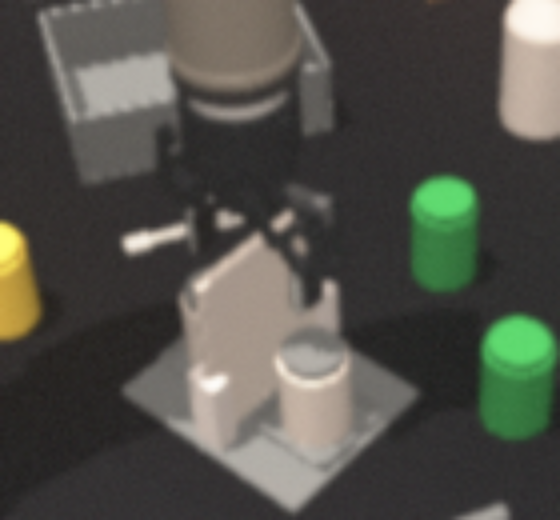

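jog_arm([
  [1, [0, 0, 0.005], [0, 0, 0]],
  [1, [0, 0, 0], [0, 0, 0]],
  [1, [0, 0, 0], [0, 0, 0]],
])

```text
clock: 2.93
tcp_pos: [0.4827, -0.011, 0.1283]
orientation: [-0.5, 1.936, -1.936]
contact_force: [-0.7, 0.1, -0.1]
grip_width: 0.0858
```

jog_arm([
  [0, [0, 0, 0], [0, 0, 0]],
  [0, [0, 0, 0], [0, 0, 0]],
  [0, [0, 0, 0], [0, 0, 0]],
  [0, [0, 0, 0], [0, 0, 0]],
  [0, [0, 0, 0], [0, 0, 0]],
  [0, [0, 0, 0], [0, 0, 0]],
], force=40)

```text
clock: 3.43
tcp_pos: [0.4817, -0.0109, 0.1273]
orientation: [-0.503, 1.937, -1.937]
contact_force: [-0.9, 0.7, 0.3]
grip_width: 0.0123
```

jog_arm([
  [0, [0, 0, 0], [0, 0, 0]],
  [0, [0, 0, 0], [0, 0, 0]],
  [0, [0, 0, 0], [0, 0, 0]],
])

```text
clock: 3.68
tcp_pos: [0.4817, -0.0107, 0.1273]
orientation: [-0.503, 1.937, -1.936]
contact_force: [-0.9, 1.1, 1.6]
grip_width: 0.0077
```

jog_arm([
  [0, [0, -0.01, 0], [0, 0, 0]],
  [0, [0, -0.01, 0], [0, 0, 0]],
  [0, [0, -0.012, 0], [0, 0, 0]],
  [0, [0, -0.012, 0], [0, 0, 0]],
  [0, [0, -0.012, 0], [0, 0, 0]],
  [0, [0, -0.012, 0], [0, 0, 0]],
  [0, [0, -0.012, 0], [0, 0, 0]],
  [0, [0, -0.01, 0], [0, 0, 0]],
  [0, [0, 0, 0], [0, 0, 0]],
])

```text
clock: 4.43
tcp_pos: [0.4831, -0.0112, 0.2197]
orientation: [-0.498, 1.935, -1.935]
contact_force: [-0.2, 0.6, -2.5]
grip_width: 0.0077
```

```bash
python3 - <<'E'
from h import *
st(); plan([.524,.341,.24],-93.2,0,.025)
s=grab('side'); c=s['image'][100:260,130:300]; cv2.imwrite('pics/s3.png',cv2.resize(c,None,fx=3.5,fy=3.5)[:,:,::-1])
E
```

```text
clock 4.4333
joints [-0.6806  0.2202  0.6679  2.0713 -0.1748  0.8998 -0.9792]
tcp_pos [ 0.4831 -0.0112  0.2197]
contact_force [-0.2243  0.563  -2.5105]
moment [-0.0705 -0.0539 -0.0175]
grip_width 0.007716530577885059
[[-0.874   0.004   0.4859]
 [-0.4859  0.001  -0.874 ]
 [-0.004  -1.      0.0011]]
n 15 total shift [0.0409 0.3522 0.0203] turn [ 0.  32.3 -0.2]
[[0,[-0.0138,-0.0013,-0.0192],[0.0,2.2,-0.0]],[0,[-0.0131,-0.0013,-0.0197],[0.0,2.2,-0.0]],[0,[-0.0122,-0.0014,-0.0202],[0.0,2.2,-0.0]],[0,[-0.0115,-0.0013,-0.0207],[0.0,2.2,-0.0]],[0,[-0.0107,-0.0013,-0.021],[0.0,2.2,-0.0]],[0,[-0.0099,-0.0013,-0.0215],[0.0,2.2,-0.0]],[0,[-0.0091,-0.0013,-0.0219],[0.0,2.2,-0.0]],[0,[-0.0082,-0.0014,-0.0221],[0.0,2.2,-0.0]],[0,[-0.0073,-0.0013,-0.0225],[0.0,2.2,-0.0]],[0,[-0.0065,-0.0013,-0.0227],[0.0,2.2,-0.0]]]
[[0,[-0.0056,-0.0013,-0.023],[0.0,2.2,-0.0]],[0,[-0.0047,-0.0013,-0.0232],[0.0,2.2,-0.0]],[0,[-0.0039,-0.0014,-0.0233],[0.0,2.2,-0.0]],[0,[-0.0029,-0.0013,-0.0234],[0.0,2.2,-0.0]],[0,[-0.002,-0.0013,-0.0236],[0.0,2.2,-0.0]]]
```

View pics/s3.png

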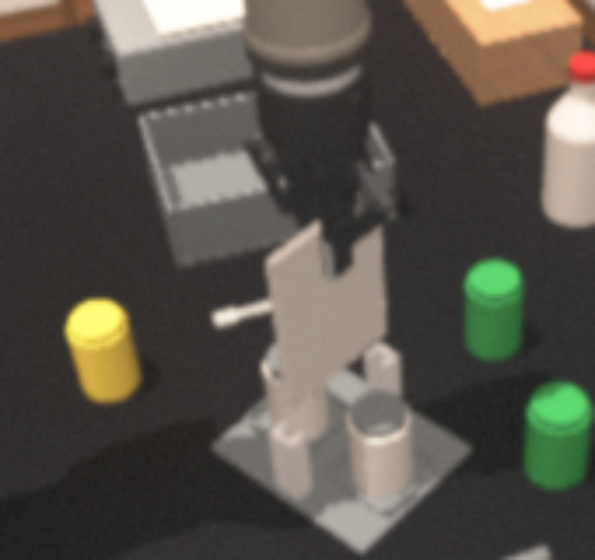

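The panel is out of its grooves and held upright, and both pots are still standing. I'll raise it a little and carry it to the tub.

jog_arm([
  [0, [0, -0.01, 0], [0, 0, 0]],
  [0, [-0.007, -0.01, -0.01], [0, 0, 0]],
  [0, [-0.013, 0, -0.019], [0, 2.2, 0]],
  [0, [-0.013, 0, -0.02], [0, 2.2, 0]],
  [0, [-0.012, 0, -0.02], [0, 2.2, 0]],
  [0, [-0.011, 0, -0.021], [0, 2.2, 0]],
  [0, [-0.011, 0, -0.021], [0, 2.2, 0]],
  [0, [-0.01, 0, -0.021], [0, 2.2, 0]],
  [0, [-0.009, 0, -0.022], [0, 2.2, 0]],
  [0, [-0.008, 0, -0.022], [0, 2.2, 0]],
])

```text
clock: 5.32
tcp_pos: [0.5033, 0.1891, 0.2371]
orientation: [-0.212, 2.117, -2.118]
contact_force: [0.6, -0.3, -1.3]
grip_width: 0.0075
```

jog_arm([
  [0, [-0.007, 0, -0.022], [0, 2.2, 0]],
  [0, [-0.006, 0, -0.023], [0, 2.2, 0]],
  [0, [-0.006, 0, -0.023], [0, 2.2, 0]],
  [0, [-0.005, 0, -0.023], [0, 2.2, 0]],
  [0, [-0.004, 0, -0.023], [0, 2.2, 0]],
  [0, [-0.003, 0, -0.02], [0, 2.2, 0]],
  [0, [-0.001, 0, -0.018], [0, 1.5, 0]],
  [0, [0, 0, 0], [0, 0, 0]],
  [0, [0, 0, 0], [0, 0, 0]],
  [0, [0, 0, 0], [0, 0, 0]],
])

```text
clock: 6.15
tcp_pos: [0.5216, 0.3416, 0.237]
orientation: [-0.061, -2.191, 2.194]
contact_force: [-0.5, -1.1, -1.4]
grip_width: 0.0079
```

```bash
python3 - <<'E'
from h import *
st(); plan([.524,.341,.24],-93.2,0,.025)
f=grab('top','t4.png'); s=grab('side','s4.png')
P=cloud(f);m=(P[...,2]>.165)&(P[...,2]<.3);m[:,:100]=0;m[:,200:]=0
E
```

```text
clock 6.15
joints [-1.1382  0.462   0.6279  1.7299 -0.3054  1.0507 -2.0332]
tcp_pos [0.5216 0.3416 0.237 ]
contact_force [-0.4827 -1.0847 -1.369 ]
moment [-0.0185  0.0128 -0.0299]
grip_width 0.007884002145494552
[[-0.9984 -0.0006 -0.0562]
 [ 0.0562 -0.0016 -0.9984]
 [ 0.0005 -1.      0.0016]]
n 1 total shift [ 0.0024 -0.0006  0.003 ] turn [-0.1 -0.   0. ]
[[0,[-0.0025,-0.003,0.0005],[-0.1,-0.0,0.0]]]
```

View pics/s4.png

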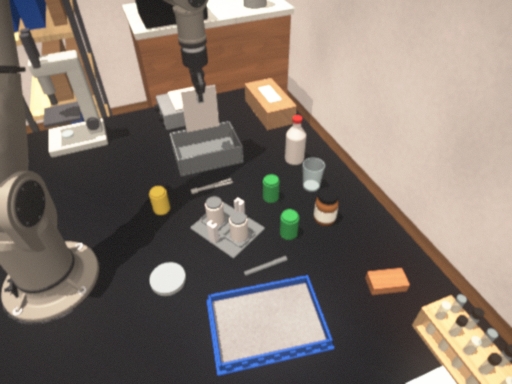

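View pics/t4.png

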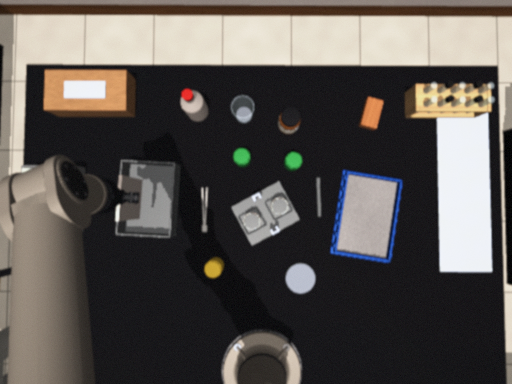

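The panel hangs over the open tub, at about (200,110) in the side view. Lowering it.

jog_arm([
  [0, [-0.002, 0.01, 0], [0, 0, 0]],
  [0, [0, 0.012, 0], [0, 0, 0]],
  [0, [0, 0.012, 0], [0, 0, 0]],
  [0, [0, 0.012, 0], [0, 0, 0]],
  [0, [0, 0.012, 0], [0, 0, 0]],
  [0, [0, 0.012, 0], [0, 0, 0]],
  [0, [0, 0.012, 0], [0, 0, 0]],
  [0, [0, 0.012, 0], [0, 0, 0]],
  [0, [0, 0.008, 0], [0, 0, 0]],
  [0, [0, 0.004, 0], [0, 0, 0]],
])

```text
clock: 7.08
tcp_pos: [0.5231, 0.3423, 0.1296]
orientation: [-0.06, -2.191, 2.194]
contact_force: [-1.0, -0.3, -1.1]
grip_width: 0.0074
```

jog_arm([
  [0, [0, 0, 0], [0, 0, 0]],
  [0, [0, 0, 0], [0, 0, 0]],
  [0, [0, 0, 0], [0, 0, 0]],
])

```text
clock: 7.33
tcp_pos: [0.5242, 0.3429, 0.132]
orientation: [-0.063, -2.194, 2.193]
contact_force: [0.3, -0.0, -2.5]
grip_width: 0.0079
```

```bash
python3 - <<'E'
from h import *
st()
f=grab('side'); c=f['image'][60:200,140:280]; cv2.imwrite('pics/s5.png',cv2.resize(c,None,fx=4,fy=4)[:,:,::-1])
E
```

```text
clock 7.3333
joints [-1.0798  0.5858  0.5573  1.8071 -0.3961  0.8603 -1.9618]
tcp_pos [0.5242 0.3429 0.132 ]
contact_force [ 0.2963 -0.0306 -2.5027]
moment [-0.0017 -0.0837 -0.0148]
grip_width 0.007858462655541994
[[-0.9984  0.001  -0.056 ]
 [ 0.056   0.0008 -0.9984]
 [-0.001  -1.     -0.0009]]
```

View pics/s5.png

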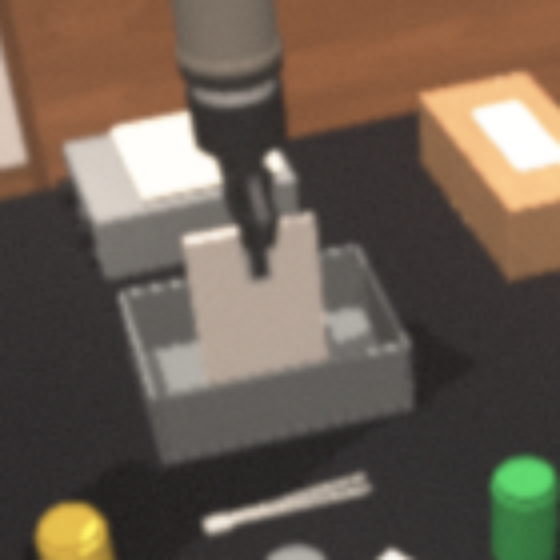

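It's inside the tub. I'll lower it another 4 mm and release.

jog_arm([
  [0, [0, 0.004, 0], [0, 0, 0]],
  [0, [0, 0, 0], [0, 0, 0]],
  [1, [0, 0, 0], [0, 0, 0]],
  [1, [0, 0, 0], [0, 0, 0]],
  [1, [0, 0, 0], [0, 0, 0]],
  [1, [0, 0, 0], [0, 0, 0]],
  [1, [0, 0, 0], [0, 0, 0]],
  [1, [0, 0, 0], [0, 0, 0]],
  [1, [0, 0, 0], [0, 0, 0]],
  [1, [0, 0, 0], [0, 0, 0]],
])

```text
clock: 8.22
tcp_pos: [0.5236, 0.3427, 0.1273]
orientation: [-0.061, -2.193, 2.193]
contact_force: [-0.0, 0.1, -0.1]
grip_width: 0.0854
```

jog_arm([
  [1, [0, -0.012, 0], [0, 0, 0]],
  [1, [0, -0.016, 0], [0, 0, 0]],
  [1, [0, -0.016, 0], [0, 0, 0]],
  [1, [0, -0.016, 0], [0, 0, 0]],
  [1, [0, -0.016, 0], [0, 0, 0]],
  [1, [0, -0.016, 0], [0, 0, 0]],
  [1, [0, -0.016, 0], [0, 0, 0]],
  [1, [0, 0, 0], [0, 0, 0]],
  [1, [0, 0, 0], [0, 0, 0]],
])

```text
clock: 8.97
tcp_pos: [0.5242, 0.3429, 0.2367]
orientation: [-0.063, -2.196, 2.192]
contact_force: [-0.9, 0.3, -1.0]
grip_width: 0.0853
```

```bash
python3 - <<'E'
from h import *
st()
f=grab('side'); c=f['image'][60:260,130:330]; cv2.imwrite('pics/s6.png',cv2.resize(c,None,fx=2.8,fy=2.8)[:,:,::-1])
E
```

```text
clock 8.9667
joints [-1.1354  0.4654  0.6278  1.726  -0.3097  1.0484 -2.0291]
tcp_pos [0.5242 0.3429 0.2367]
contact_force [-0.8949  0.2691 -0.9864]
moment [ 0.0065 -0.04    0.0084]
grip_width 0.08528890732558028
[[-0.9984  0.0017 -0.056 ]
 [ 0.056   0.0018 -0.9984]
 [-0.0016 -1.     -0.0019]]
```

View pics/s6.png

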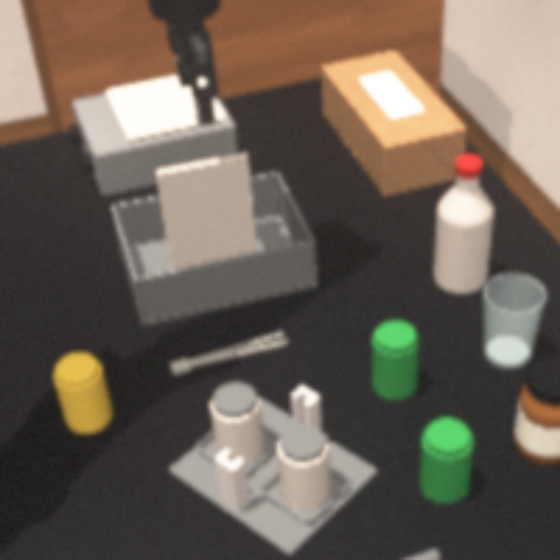

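The panel stands upright and free in the tub. Next is the left pot, with the jaws opening along the carrier's local x so they stay clear of the other pot.

```bash
python3 - <<'E'
from h import *
plan([.4583,.0298,.22],28.7,1,.035,6.8)
E
```

```text
n 18 total shift [-0.0652 -0.3129 -0.0155] turn [   0.  -121.9   -0. ]
[[1,[0.0026,0.0009,0.0176],[0.0,-6.8,-0.0]],[1,[0.0048,0.0008,0.0171],[0.0,-6.8,-0.0]],[1,[0.0067,0.0009,0.0164],[0.0,-6.8,-0.0]],[1,[0.0086,0.0008,0.0156],[0.0,-6.8,-0.0]],[1,[0.0103,0.0009,0.0144],[0.0,-6.8,-0.0]],[1,[0.012,0.0008,0.013],[0.0,-6.8,-0.0]],[1,[0.0135,0.0009,0.0116],[0.0,-6.8,-0.0]],[1,[0.0148,0.0008,0.0099],[0.0,-6.8,-0.0]],[1,[0.0158,0.0009,0.008],[0.0,-6.8,-0.0]],[1,[0.0167,0.0008,0.0062],[0.0,-6.8,-0.0]]]
[[1,[0.0172,0.0009,0.0041],[0.0,-6.8,-0.0]],[1,[0.0177,0.0009,0.0021],[0.0,-6.8,-0.0]],[1,[0.0177,0.0008,-0.0001],[0.0,-6.8,-0.0]],[1,[0.0176,0.0009,-0.0022],[0.0,-6.8,-0.0]],[1,[0.0173,0.0008,-0.0042],[0.0,-6.8,-0.0]],[1,[0.0166,0.0009,-0.0062],[0.0,-6.8,-0.0]],[1,[0.0158,0.0008,-0.0082],[0.0,-6.8,-0.0]],[1,[0.0147,0.0009,-0.01],[0.0,-6.8,-0.0]]]
```

jog_arm([
  [1, [0.003, 0, 0.018], [0, -6.8, 0]],
  [1, [0.005, 0, 0.017], [0, -6.8, 0]],
  [1, [0.007, 0, 0.016], [0, -6.8, 0]],
  [1, [0.009, 0, 0.016], [0, -6.8, 0]],
  [1, [0.01, 0, 0.014], [0, -6.8, 0]],
  [1, [0.012, 0, 0.013], [0, -6.8, 0]],
  [1, [0.014, 0, 0.012], [0, -6.8, 0]],
  [1, [0.015, 0, 0.01], [0, -6.8, 0]],
  [1, [0.016, 0, 0.008], [0, -6.8, 0]],
  [1, [0.017, 0, 0.006], [0, -6.8, 0]],
])

```text
clock: 9.85
tcp_pos: [0.4846, 0.1666, 0.2343]
orientation: [-0.974, 1.522, -1.522]
contact_force: [0.1, 0.9, 0.5]
grip_width: 0.0854
```

jog_arm([
  [1, [0.017, 0, 0.004], [0, -6.8, 0]],
  [1, [0.018, 0, 0.002], [0, -6.8, 0]],
  [1, [0.018, 0, 0], [0, -6.8, 0]],
  [1, [0.018, 0, -0.002], [0, -6.8, 0]],
  [1, [0.017, 0, -0.004], [0, -6.8, 0]],
  [1, [0.017, 0, -0.006], [0, -6.8, 0]],
  [1, [0.016, 0, -0.008], [0, -6.8, 0]],
  [1, [0.015, 0, -0.01], [0, -6.4, 0]],
  [1, [0, 0, 0], [0, 0, 0]],
  [1, [0, 0, 0], [0, 0, 0]],
])

```text
clock: 10.68
tcp_pos: [0.4567, 0.0266, 0.2347]
orientation: [-1.406, 0.836, -0.834]
contact_force: [0.4, -0.0, -0.8]
grip_width: 0.0856
```

```bash
python3 - <<'E'
from h import *
st()
f=grab('wrist','w7.png')
plan([.4583,.0298,.05],28.7,1,.02)
P=cloud(f); Z=P[...,2]; n,l,stt,_=cv2.connectedComponentsWithStats(((Z>.076)&(Z<.088)).astype(np.uint8))
for i in range(1,n):
    if stt[i,4]>200:
        q=P[l==i]; print(stt[i],cv2.minEnclosingCircle(q[:,:2].astype(np.float32)*1000))
E
```

```text
clock 10.6833
joints [-0.5516  0.1317  0.3932  2.0924 -0.0629  0.9298  0.375 ]
tcp_pos [0.4567 0.0266 0.2347]
contact_force [ 0.3553 -0.0238 -0.7661]
moment [ 0.0369  0.0087 -0.012 ]
grip_width 0.08563129841141219
[[ 0.4783 -0.0014  0.8782]
 [-0.8782 -0.0001  0.4783]
 [-0.0005 -1.     -0.0013]]
n 10 total shift [ 0.0013  0.0022 -0.1848] turn [ 0.  -0.1 -0. ]
[[1,[-0.0001,0.0185,0.0002],[0.0,-0.0,-0.0]],[1,[-0.0001,0.0185,0.0003],[0.0,-0.0,-0.0]],[1,[-0.0002,0.0184,0.0002],[0.0,-0.0,-0.0]],[1,[-0.0001,0.0185,0.0002],[0.0,-0.0,-0.0]],[1,[-0.0001,0.0185,0.0003],[0.0,-0.0,-0.0]],[1,[-0.0001,0.0185,0.0002],[0.0,-0.0,-0.0]],[1,[-0.0002,0.0185,0.0002],[0.0,-0.0,-0.0]],[1,[-0.0001,0.0184,0.0003],[0.0,-0.0,-0.0]],[1,[-0.0001,0.0185,0.0002],[0.0,-0.0,-0.0]],[1,[-0.0001,0.0185,0.0002],[0.0,-0.0,-0.0]]]
[ 237  160   41   40 1266] ((457.48748779296875, 30.106109619140625), 21.889421463012695)
[ 239  238   37   35 1016] ((501.57513427734375, -50.269187927246094), 22.033954620361328)
[476 262  36  45 450] ((774.7281494140625, 56.31090545654297), 29.84307098388672)
```

View pics/w7.png

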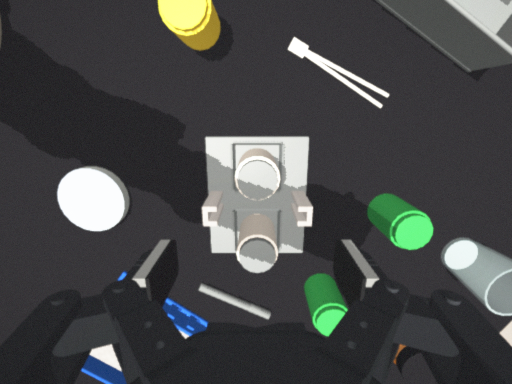

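The wrist view confirms both pots standing, the left at (258,176) and the right at (257,248), and clear of the jaws. The depth fit agrees with the earlier one to within 1 mm. Descending on the left pot.

jog_arm([
  [1, [-0.003, 0.02, 0.002], [0, 0, 0]],
  [1, [0, 0.02, 0], [0, 0, 0]],
  [1, [0, 0.02, 0], [0, 0, 0]],
  [1, [0, 0.02, 0], [0, 0, 0]],
  [1, [0, 0.02, 0], [0, 0, 0]],
  [1, [0, 0.02, 0], [0, 0, 0]],
  [1, [0, 0.02, 0], [0, 0, 0]],
  [1, [0, 0.02, 0], [0, 0, 0]],
  [1, [0, 0.015, 0], [0, 0, 0]],
  [1, [0, 0.008, 0], [0, 0, 0]],
])

```text
clock: 11.57
tcp_pos: [0.4567, 0.0322, 0.0502]
orientation: [-1.408, 0.833, -0.83]
contact_force: [0.3, 0.2, -0.2]
grip_width: 0.0854
```

jog_arm([
  [1, [0, 0, 0], [0, 0, 0]],
  [1, [0, 0, 0], [0, 0, 0]],
  [1, [0, 0, 0], [0, 0, 0]],
])

```text
clock: 11.82
tcp_pos: [0.4583, 0.0314, 0.0529]
orientation: [-1.405, 0.831, -0.832]
contact_force: [0.9, -0.1, 0.6]
grip_width: 0.0853
```

```bash
python3 - <<'E'
from h import *
st(); plan([.4578,.030,.050],28.7,1)
f=grab('side'); c=f['image'][130:270,160:300]; cv2.imwrite('pics/s8.png',cv2.resize(c,None,fx=4,fy=4)[:,:,::-1])
E
```

```text
clock 11.8167
joints [-0.4382  0.4564  0.2834  2.223  -0.2646  0.4915  0.5543]
tcp_pos [0.4583 0.0314 0.0529]
contact_force [ 0.8537 -0.095   0.5634]
moment [ 0.0152 -0.0243 -0.0064]
grip_width 0.08526217887170494
[[ 0.4816  0.0011  0.8764]
 [-0.8764  0.0004  0.4816]
 [ 0.0002 -1.      0.0011]]
n 1 total shift [-0.0005 -0.0014 -0.0029] turn [-0.1  0.1  0. ]
[[1,[0.001,0.0029,-0.0011],[-0.1,0.1,0.0]]]
```

View pics/s8.png

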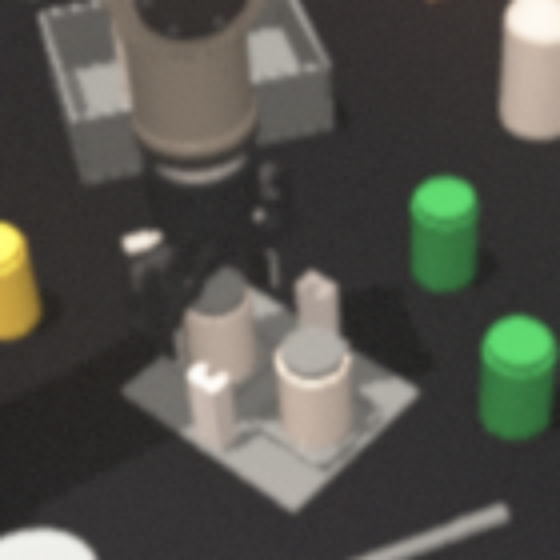

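jog_arm([
  [1, [0.001, 0.003, -0.001], [0, 0, 0]],
  [0, [0, 0, 0], [0, 0, 0]],
  [0, [0, 0, 0], [0, 0, 0]],
  [0, [0, 0, 0], [0, 0, 0]],
  [0, [0, 0, 0], [0, 0, 0]],
  [0, [0, 0, 0], [0, 0, 0]],
  [0, [0, 0, 0], [0, 0, 0]],
], force=40)

```text
clock: 12.45
tcp_pos: [0.4574, 0.0297, 0.0496]
orientation: [-1.406, 0.832, -0.832]
contact_force: [-2.1, 0.8, 5.7]
grip_width: 0.0481
```

```bash
python3 - <<'E'
from h import *
st()
E
```

```text
clock 12.45
joints [-0.4315  0.4622  0.2795  2.2257 -0.2681  0.4839  0.5609]
tcp_pos [0.4574 0.0297 0.0496]
contact_force [-2.0661  0.788   5.7192]
moment [-0.0534  0.33   -0.0369]
grip_width 0.04814246168292691
[[ 0.4816  0.0002  0.8764]
 [-0.8764  0.0003  0.4816]
 [-0.0001 -1.      0.0003]]
```

jog_arm([
  [0, [0, -0.005, 0], [0, 0, 0]],
  [0, [0, -0.008, 0], [0, 0, 0]],
  [0, [0, -0.008, 0], [0, 0, 0]],
  [0, [0, -0.008, 0], [0, 0, 0]],
  [0, [0, -0.008, 0], [0, 0, 0]],
  [0, [0, -0.006, 0], [0, 0, 0]],
  [0, [0, -0.003, 0], [0, 0, 0]],
  [0, [0, 0, 0], [0, 0, 0]],
  [0, [0, 0, 0], [0, 0, 0]],
  [0, [0, 0, 0], [0, 0, 0]],
])

```text
clock: 13.28
tcp_pos: [0.457, 0.0297, 0.0951]
orientation: [-1.406, 0.832, -0.831]
contact_force: [-0.6, -0.1, -4.4]
grip_width: 0.0484
```

jog_arm([
  [0, [0, 0, 0], [0, 0, 0]],
  [0, [0, 0, 0], [0, 0, 0]],
  [0, [0, 0, 0], [0, 0, 0]],
  [0, [0, 0, 0], [0, 0, 0]],
])

```text
clock: 13.62
tcp_pos: [0.4572, 0.0296, 0.0951]
orientation: [-1.406, 0.832, -0.831]
contact_force: [-0.5, -0.3, -3.9]
grip_width: 0.0481
```

```bash
python3 - <<'E'
from h import *
F=[];T=[]
for i in range(10):
    f=grab('side'); o=r.get_obs(); F.append(o['contact_force']);T.append(o['tau'])
print(np.mean(F,0),np.std(F,0),np.mean(T,0))
st()
c=f['image'][130:270,160:300]; cv2.imwrite('pics/s9.png',cv2.resize(c,None,fx=4,fy=4)[:,:,::-1])
E
```

```text
[-0.23987817  0.18018416 -4.30529195] [0.41880773 0.62922753 0.37805228] [ 3.40896479e-03 -4.13287607e+01  4.18691897e+00 -1.82079490e+01
  6.91063076e-03  5.07277115e-03  6.24764141e-05]
clock 14.1167
joints [-0.4787  0.3716  0.332   2.2079 -0.214   0.5913  0.5133]
tcp_pos [0.4573 0.0297 0.0953]
contact_force [-0.7411 -0.0255 -4.7953]
moment [ 0.0037 -0.0143  0.0039]
grip_width 0.04803505146717164
[[ 0.4817  0.      0.8763]
 [-0.8763  0.      0.4817]
 [-0.     -1.      0.0001]]
```

View pics/s9.png

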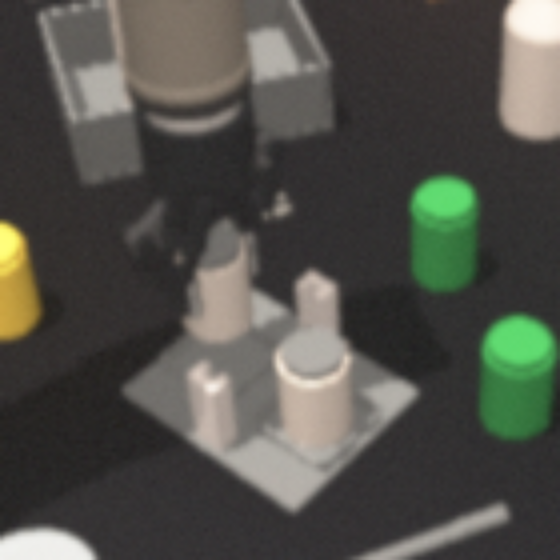

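The left pot is clear by about 45 mm and reads about 4.3 N, so probably the heavier one. Setting it back down.

jog_arm([
  [0, [0, 0.006, 0], [0, 0, 0]],
  [0, [0, 0.008, 0], [0, 0, 0]],
  [0, [0, 0.008, 0], [0, 0, 0]],
  [0, [0, 0.008, 0], [0, 0, 0]],
  [0, [0, 0.007, 0], [0, 0, 0]],
  [0, [0, 0.004, 0], [0, 0, 0]],
  [0, [0, 0.003, 0], [0, 0, 0]],
  [0, [0, 0, 0], [0, 0, 0]],
  [0, [0, 0, 0], [0, 0, 0]],
])

```text
clock: 14.87
tcp_pos: [0.4573, 0.0296, 0.0512]
orientation: [-1.406, 0.832, -0.832]
contact_force: [0.7, -0.7, -3.9]
grip_width: 0.0483
```

```bash
python3 - <<'E'
from h import *
st()
E
```

```text
clock 14.8667
joints [-0.4345  0.4593  0.283   2.2252 -0.2671  0.4881  0.5602]
tcp_pos [0.4573 0.0296 0.0512]
contact_force [ 0.7098 -0.681  -3.8644]
moment [ 0.0221 -0.0035  0.0012]
grip_width 0.048285552546097434
[[ 0.4816 -0.0002  0.8764]
 [-0.8764 -0.      0.4816]
 [-0.     -1.     -0.0002]]
```

Still about 1.5 mm above the floor. I'll lower 2 mm and release.

jog_arm([
  [0, [0, 0.002, 0], [0, 0, 0]],
  [0, [0, 0, 0], [0, 0, 0]],
  [0, [0, 0, 0], [0, 0, 0]],
  [1, [0, 0, 0], [0, 0, 0]],
  [1, [0, 0, 0], [0, 0, 0]],
  [1, [0, 0, 0], [0, 0, 0]],
  [1, [0, 0, 0], [0, 0, 0]],
  [1, [0, 0, 0], [0, 0, 0]],
  [1, [0, 0, 0], [0, 0, 0]],
  [1, [0, 0, 0], [0, 0, 0]],
])

```text
clock: 15.7
tcp_pos: [0.4573, 0.0297, 0.0493]
orientation: [-1.406, 0.832, -0.832]
contact_force: [0.4, -0.0, 0.4]
grip_width: 0.0851
```

jog_arm([
  [1, [0, -0.01, 0], [0, 0, 0]],
  [1, [0, -0.015, 0], [0, 0, 0]],
  [1, [0, -0.015, 0], [0, 0, 0]],
  [1, [0, -0.02, 0], [0, 0, 0]],
  [1, [0, -0.02, 0], [0, 0, 0]],
  [1, [0, -0.01, 0], [0, 0, 0]],
  [1, [0, 0, 0], [0, 0, 0]],
  [1, [0, 0, 0], [0, 0, 0]],
  [1, [0, 0, 0], [0, 0, 0]],
])

```text
clock: 16.45
tcp_pos: [0.4567, 0.0297, 0.1386]
orientation: [-1.407, 0.832, -0.831]
contact_force: [0.6, 1.1, 0.9]
grip_width: 0.0854
```

```bash
python3 - <<'E'
from h import *
st(); plan([.502,-.0505,.14],28.7,1)
f=grab('side'); c=f['image'][130:270,160:300]; cv2.imwrite('pics/s10.png',cv2.resize(c,None,fx=4,fy=4)[:,:,::-1])
f=grab('wrist','w10.png')
P=cloud(f); Z=P[...,2]; n,l,stt,_=cv2.connectedComponentsWithStats(((Z>.076)&(Z<.088)).astype(np.uint8))
for i in range(1,n):
    if stt[i,4]>200:
        q=P[l==i]; print(stt[i],cv2.minEnclosingCircle(q[:,:2].astype(np.float32)*1000),np.median(q[:,2]))
E
```

```text
clock 16.45
joints [-0.5185  0.2898  0.3718  2.1821 -0.1627  0.6962  0.4674]
tcp_pos [0.4567 0.0297 0.1386]
contact_force [0.5714 1.1    0.8802]
moment [0.0086 0.0406 0.0108]
grip_width 0.085410411628004
[[ 0.4819 -0.0011  0.8762]
 [-0.8762 -0.0001  0.4819]
 [-0.0004 -1.     -0.001 ]]
n 4 total shift [ 0.0453 -0.0802  0.0014] turn [ 0.1  0.1 -0. ]
[[1,[0.023,-0.0004,0.0003],[0.0,0.0,-0.0]],[1,[0.0231,-0.0003,0.0002],[0.0,0.0,-0.0]],[1,[0.023,-0.0004,0.0003],[0.0,0.0,-0.0]],[1,[0.023,-0.0003,0.0002],[0.0,0.0,-0.0]]]
[ 228  187   60   58 2664] ((457.9254455566406, 30.442365646362305), 22.04903221130371) 0.08156469743204181
[ 230  294   53   34 1321] ((501.0396728515625, -49.046138763427734), 21.795515060424805) 0.08150141487591395
```

View pics/s10.png

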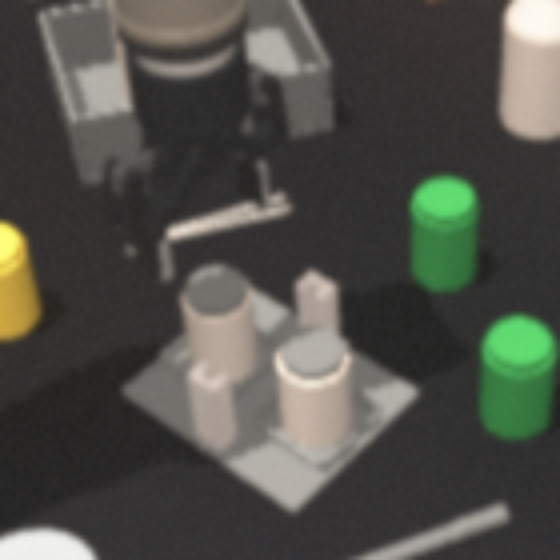

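The left pot stands in its bay again (lid centre 458, 30 mm, height unchanged). Next, the right pot.

jog_arm([
  [1, [0.023, 0, 0], [0, 0, 0]],
  [1, [0.023, 0, 0], [0, 0, 0]],
  [1, [0.023, 0, 0.001], [0, 0, 0]],
  [1, [0.022, 0, 0], [0, 0, 0]],
  [1, [0, 0, 0], [0, 0, 0]],
  [1, [0, 0, 0], [0, 0, 0]],
])

```text
clock: 17.05
tcp_pos: [0.5017, -0.0509, 0.1384]
orientation: [-1.407, 0.835, -0.833]
contact_force: [-0.2, -0.8, 0.1]
grip_width: 0.0854
```

jog_arm([
  [1, [0, 0.015, 0], [0, 0, 0]],
  [1, [0, 0.018, 0], [0, 0, 0]],
  [1, [0, 0.018, 0], [0, 0, 0]],
  [1, [0, 0.018, 0], [0, 0, 0]],
  [1, [0, 0.015, 0], [0, 0, 0]],
  [1, [0, 0.006, 0], [0, 0, 0]],
  [1, [0, 0, 0], [0, 0, 0]],
  [1, [0, 0, 0], [0, 0, 0]],
  [1, [0, 0, 0], [0, 0, 0]],
])

```text
clock: 17.8
tcp_pos: [0.5024, -0.0493, 0.0499]
orientation: [-1.405, 0.831, -0.832]
contact_force: [0.5, -0.2, 0.2]
grip_width: 0.0855
```

```bash
python3 - <<'E'
from h import *
st(); plan([.502,-.0505,.05],28.7,1)
f=grab('side'); c=f['image'][130:270,160:300]; cv2.imwrite('pics/s11.png',cv2.resize(c,None,fx=4,fy=4)[:,:,::-1])
E
```

```text
clock 17.8
joints [-0.2735  0.5171  0.3092  2.1226 -0.2967  0.5412  0.7564]
tcp_pos [ 0.5024 -0.0493  0.0499]
contact_force [ 0.5418 -0.1553  0.2486]
moment [-0.0665 -0.007   0.0225]
grip_width 0.08545082776993287
[[ 0.482   0.0009  0.8762]
 [-0.8762  0.0002  0.482 ]
 [ 0.0003 -1.      0.0009]]
n 1 total shift [-0.0004 -0.0012  0.0001] turn [-0.   0.1  0. ]
[[1,[0.0008,-0.0001,-0.0009],[-0.0,0.1,0.0]]]
```

View pics/s11.png

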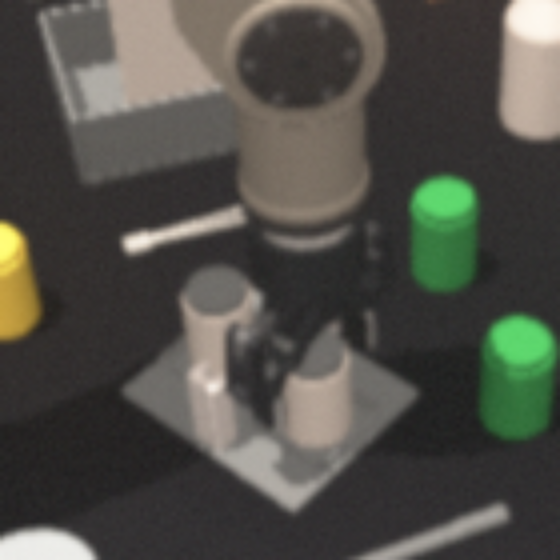

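jog_arm([
  [1, [0.001, 0, -0.001], [0, 0, 0]],
  [0, [0, 0, 0], [0, 0, 0]],
  [0, [0, 0, 0], [0, 0, 0]],
  [0, [0, 0, 0], [0, 0, 0]],
  [0, [0, 0, 0], [0, 0, 0]],
  [0, [0, 0, 0], [0, 0, 0]],
  [0, [0, 0, 0], [0, 0, 0]],
], force=40)

```text
clock: 18.43
tcp_pos: [0.5018, -0.051, 0.0496]
orientation: [-1.406, 0.831, -0.832]
contact_force: [-1.8, -0.3, 5.6]
grip_width: 0.048
```

jog_arm([
  [0, [0, -0.005, 0], [0, 0, 0]],
  [0, [0, -0.008, 0], [0, 0, 0]],
  [0, [0, -0.008, 0], [0, 0, 0]],
  [0, [0, -0.008, 0], [0, 0, 0]],
  [0, [0, -0.008, 0], [0, 0, 0]],
  [0, [0, -0.006, 0], [0, 0, 0]],
  [0, [0, -0.003, 0], [0, 0, 0]],
  [0, [0, 0, 0], [0, 0, 0]],
  [0, [0, 0, 0], [0, 0, 0]],
  [0, [0, 0, 0], [0, 0, 0]],
])

```text
clock: 19.27
tcp_pos: [0.5013, -0.0509, 0.095]
orientation: [-1.406, 0.832, -0.831]
contact_force: [-0.1, -0.7, -0.7]
grip_width: 0.0481
```

jog_arm([
  [0, [0, 0, 0], [0, 0, 0]],
  [0, [0, 0, 0], [0, 0, 0]],
  [0, [0, 0, 0], [0, 0, 0]],
  [0, [0, 0, 0], [0, 0, 0]],
])

```text
clock: 19.6
tcp_pos: [0.5015, -0.051, 0.0951]
orientation: [-1.406, 0.832, -0.831]
contact_force: [-0.5, 0.5, -2.0]
grip_width: 0.0482
```

```bash
python3 - <<'E'
from h import *
F=[];T=[]
for i in range(10):
    f=grab('side'); o=r.get_obs(); F.append(o['contact_force']);T.append(o['tau'])
print(np.mean(F,0),np.std(F,0),np.mean(T,0))
st()
c=f['image'][130:270,160:300]; cv2.imwrite('pics/s12.png',cv2.resize(c,None,fx=4,fy=4)[:,:,::-1])
E
```

```text
[ 0.17826864  0.12252673 -0.96202431] [0.67692757 0.50477895 0.53026871] [ 3.38667776e-03 -4.48797991e+01  5.17945978e+00 -1.84861947e+01
  8.22282408e-03  2.93697380e-03  5.49118801e-05]
clock 20.1
joints [-0.3108  0.436   0.3563  2.1067 -0.2499  0.6383  0.7193]
tcp_pos [ 0.5016 -0.051   0.0953]
contact_force [ 1.3817  0.0578 -0.1956]
moment [ 0.0127 -0.0232 -0.0067]
grip_width 0.048492240359033656
[[ 0.4817 -0.      0.8763]
 [-0.8763  0.      0.4817]
 [-0.     -1.     -0.    ]]
```

View pics/s12.png

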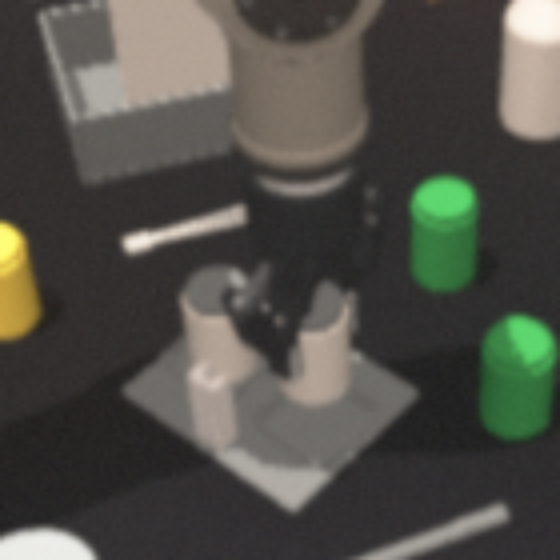

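The right pot is lifted and reads about 1.0 N against 4.3 N, so the left pot is clearly heavier. I'll stand the right one back in its bay.

jog_arm([
  [0, [0, 0.006, 0], [0, 0, 0]],
  [0, [0, 0.008, 0], [0, 0, 0]],
  [0, [0, 0.008, 0], [0, 0, 0]],
  [0, [0, 0.008, 0], [0, 0, 0]],
  [0, [0, 0.007, 0], [0, 0, 0]],
  [0, [0, 0.004, 0], [0, 0, 0]],
  [0, [0, 0.003, 0], [0, 0, 0]],
  [0, [0, 0.002, 0], [0, 0, 0]],
  [0, [0, 0, 0], [0, 0, 0]],
  [0, [0, 0, 0], [0, 0, 0]],
])

```text
clock: 20.93
tcp_pos: [0.5013, -0.051, 0.0497]
orientation: [-1.406, 0.832, -0.831]
contact_force: [-2.9, -0.0, 4.6]
grip_width: 0.0485
```

jog_arm([
  [1, [0, 0, 0], [0, 0, 0]],
  [1, [0, 0, 0], [0, 0, 0]],
  [1, [0, 0, 0], [0, 0, 0]],
  [1, [0, 0, 0], [0, 0, 0]],
  [1, [0, 0, 0], [0, 0, 0]],
  [1, [0, 0, 0], [0, 0, 0]],
  [1, [0, 0, 0], [0, 0, 0]],
])

```text
clock: 21.52
tcp_pos: [0.5016, -0.0509, 0.0493]
orientation: [-1.406, 0.832, -0.832]
contact_force: [-0.8, 0.9, -0.1]
grip_width: 0.0851
```

jog_arm([
  [1, [0, -0.01, 0], [0, 0, 0]],
  [1, [0, -0.015, 0], [0, 0, 0]],
  [1, [0, -0.015, 0], [0, 0, 0]],
  [1, [0, -0.02, 0], [0, 0, 0]],
  [1, [0, -0.02, 0], [0, 0, 0]],
  [1, [0, -0.01, 0], [0, 0, 0]],
  [1, [0, 0, 0], [0, 0, 0]],
  [1, [0, 0, 0], [0, 0, 0]],
  [1, [0, 0, 0], [0, 0, 0]],
])

```text
clock: 22.27
tcp_pos: [0.501, -0.0508, 0.1386]
orientation: [-1.407, 0.832, -0.831]
contact_force: [0.0, 0.6, -0.0]
grip_width: 0.0854
```

jog_arm([
  [1, [-0.02, 0, 0], [0, 0, 0]],
  [1, [-0.024, 0, 0], [0, 0, 0]],
  [1, [-0.025, 0, 0], [0, 0, 0]],
  [1, [-0.023, 0, 0], [0, 0, 0]],
  [1, [0, 0, 0], [0, 0, 0]],
  [1, [0, 0, 0], [0, 0, 0]],
  [1, [0, 0, 0], [0, 0, 0]],
])

```text
clock: 22.85
tcp_pos: [0.4572, 0.0292, 0.1387]
orientation: [-1.407, 0.832, -0.831]
contact_force: [-0.2, -0.0, -0.5]
grip_width: 0.0854
```

```bash
python3 - <<'E'
from h import *
st(); plan([.4578,.030,.05],28.7,1)
f=grab('side'); c=f['image'][130:270,160:300]; cv2.imwrite('pics/s13.png',cv2.resize(c,None,fx=4,fy=4)[:,:,::-1])
f=grab('wrist','w13.png')
P=cloud(f); Z=P[...,2]; n,l,stt,_=cv2.connectedComponentsWithStats(((Z>.076)&(Z<.088)).astype(np.uint8))
for i in range(1,n):
    if stt[i,4]>200:
        q=P[l==i]; print(stt[i],cv2.minEnclosingCircle(q[:,:2].astype(np.float32)*1000),np.median(q[:,2]))
E
```

```text
clock 22.85
joints [-0.5256  0.291   0.3816  2.1817 -0.1665  0.6966  0.4722]
tcp_pos [0.4572 0.0292 0.1387]
contact_force [-0.2181 -0.0363 -0.5441]
moment [0.0013 0.0092 0.0535]
grip_width 0.0854235685613064
[[ 0.4816 -0.0009  0.8764]
 [-0.8764 -0.0007  0.4816]
 [ 0.0002 -1.     -0.0011]]
n 3 total shift [ 0.0006  0.0008 -0.0887] turn [0.1 0.1 0. ]
[[1,[-0.0001,0.0296,0.0004],[0.0,0.0,0.0]],[1,[-0.0002,0.0295,0.0003],[0.0,0.0,0.0]],[1,[-0.0001,0.0296,0.0004],[0.0,0.0,0.0]]]
[ 227  185   60   58 2666] ((457.6568298339844, 30.531286239624023), 22.128768920898438) 0.08155409150716256
[ 230  292   52   36 1417] ((500.9444885253906, -48.931453704833984), 21.561859130859375) 0.08149668772812979
```

View pics/s13.png

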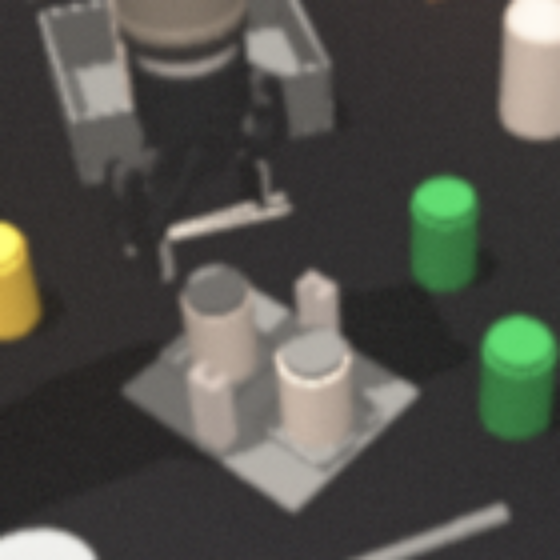

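Both pots stand in their bays. Now I'll grip the left, heavier pot and lift it high.

jog_arm([
  [1, [0, 0.015, 0.001], [0, 0, 0]],
  [1, [0, 0.018, 0], [0, 0, 0]],
  [1, [0, 0.018, 0], [0, 0, 0]],
  [1, [0, 0.018, 0], [0, 0, 0]],
  [1, [0, 0.015, 0], [0, 0, 0]],
  [1, [0, 0.006, 0], [0, 0, 0]],
  [1, [0, 0, 0], [0, 0, 0]],
  [1, [0, 0, 0], [0, 0, 0]],
])

```text
clock: 23.62
tcp_pos: [0.4584, 0.0295, 0.0494]
orientation: [-1.406, 0.833, -0.832]
contact_force: [0.5, -0.5, -0.2]
grip_width: 0.0853
```

jog_arm([
  [0, [0, 0, 0], [0, 0, 0]],
  [0, [0, 0, 0], [0, 0, 0]],
  [0, [0, 0, 0], [0, 0, 0]],
  [0, [0, 0, 0], [0, 0, 0]],
  [0, [0, 0, 0], [0, 0, 0]],
  [0, [0, 0, 0], [0, 0, 0]],
  [0, [0, 0, 0], [0, 0, 0]],
], force=50)

```text
clock: 24.2
tcp_pos: [0.4585, 0.0302, 0.0501]
orientation: [-1.405, 0.831, -0.832]
contact_force: [-1.3, -0.5, 5.8]
grip_width: 0.0481
```

jog_arm([
  [0, [0, -0.006, 0], [0, 0, 0]],
  [0, [0, -0.012, 0], [0, 0, 0]],
  [0, [0, -0.018, 0], [0, 0, 0]],
  [0, [0, -0.022, 0], [0, 0, 0]],
  [0, [0, -0.022, 0], [0, 0, 0]],
  [0, [0, -0.022, 0], [0, 0, 0]],
  [0, [0, -0.022, 0], [0, 0, 0]],
  [0, [0, -0.022, 0], [0, 0, 0]],
  [0, [0, -0.014, 0], [0, 0, 0]],
  [0, [0, -0.006, 0], [0, 0, 0]],
])

```text
clock: 25.03
tcp_pos: [0.4586, 0.0302, 0.2174]
orientation: [-1.403, 0.83, -0.833]
contact_force: [-0.6, 0.6, -3.8]
grip_width: 0.0488
```

jog_arm([
  [0, [0, 0, 0], [0, 0, 0]],
  [0, [0, 0, 0], [0, 0, 0]],
  [0, [0, 0, 0], [0, 0, 0]],
])

```text
clock: 25.28
tcp_pos: [0.4572, 0.03, 0.2142]
orientation: [-1.408, 0.833, -0.83]
contact_force: [0.2, -0.0, -4.2]
grip_width: 0.048
```

```bash
python3 - <<'E'
from h import *
st(); plan([.471,-.316,.215],28.7,0,.022)
f=grab('side'); c=f['image'][100:270,130:300]; cv2.imwrite('pics/s14.png',cv2.resize(c,None,fx=3.3,fy=3.3)[:,:,::-1])
E
```

```text
clock 25.2833
joints [-0.5801  0.1645  0.4237  2.1144 -0.0871  0.8811  0.3968]
tcp_pos [0.4572 0.03   0.2142]
contact_force [ 0.2337 -0.0036 -4.1724]
moment [-0.0465 -0.0007  0.0544]
grip_width 0.04795154022604394
[[ 0.4818 -0.0022  0.8763]
 [-0.8763 -0.0006  0.4818]
 [-0.0005 -1.     -0.0022]]
n 16 total shift [ 0.0138 -0.346   0.0008] turn [ 0.1  0.1 -0. ]
[[0,[0.0194,-0.0,-0.0097],[0.0,0.0,-0.0]],[0,[0.0193,-0.0001,-0.0096],[0.0,0.0,-0.0]],[0,[0.0194,-0.0,-0.0097],[0.0,0.0,-0.0]],[0,[0.0194,-0.0001,-0.0097],[0.0,0.0,-0.0]],[0,[0.0193,-0.0,-0.0096],[0.0,0.0,-0.0]],[0,[0.0194,-0.0,-0.0097],[0.0,0.0,-0.0]],[0,[0.0194,-0.0001,-0.0096],[0.0,0.0,-0.0]],[0,[0.0193,-0.0,-0.0097],[0.0,0.0,-0.0]],[0,[0.0194,-0.0001,-0.0097],[0.0,0.0,-0.0]],[0,[0.0194,-0.0,-0.0096],[0.0,0.0,-0.0]]]
[[0,[0.0193,-0.0,-0.0097],[0.0,0.0,-0.0]],[0,[0.0194,-0.0001,-0.0097],[0.0,0.0,-0.0]],[0,[0.0194,-0.0,-0.0096],[0.0,0.0,-0.0]],[0,[0.0193,-0.0001,-0.0097],[0.0,0.0,-0.0]],[0,[0.0194,-0.0,-0.0097],[0.0,0.0,-0.0]],[0,[0.0194,-0.0,-0.0096],[0.0,0.0,-0.0]]]
```

View pics/s14.png

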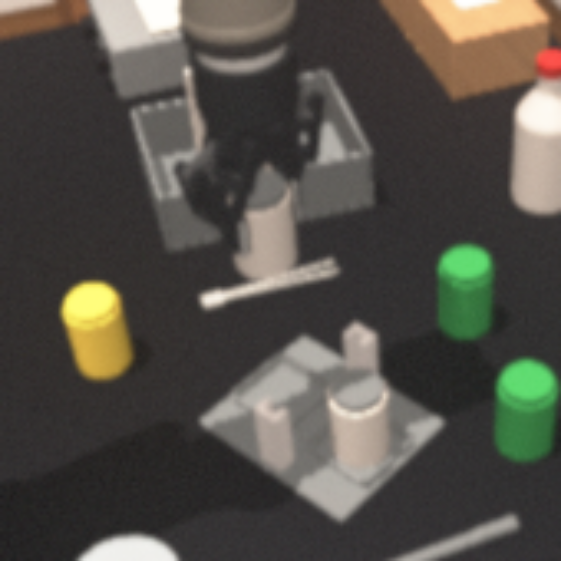

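The pot is held upright, with its underside well above everything on the way. The force reads 4.2 N, matching the first lift. Moving to the tray.

jog_arm([
  [0, [0.008, 0, -0.004], [0, 0, 0]],
  [0, [0.015, 0, -0.008], [0, 0, 0]],
  [0, [0.02, 0, -0.01], [0, 0, 0]],
  [0, [0.02, 0, -0.01], [0, 0, 0]],
  [0, [0.02, 0, -0.01], [0, 0, 0]],
  [0, [0.02, 0, -0.01], [0, 0, 0]],
  [0, [0.02, 0, -0.01], [0, 0, 0]],
  [0, [0.02, 0, -0.01], [0, 0, 0]],
  [0, [0.02, 0, -0.01], [0, 0, 0]],
  [0, [0.02, 0, -0.01], [0, 0, 0]],
])

```text
clock: 26.17
tcp_pos: [0.4649, -0.1763, 0.2146]
orientation: [-1.407, 0.833, -0.831]
contact_force: [-0.8, 0.7, -3.8]
grip_width: 0.0481
```

jog_arm([
  [0, [0.02, 0, -0.01], [0, 0, 0]],
  [0, [0.02, 0, -0.01], [0, 0, 0]],
  [0, [0.02, 0, -0.01], [0, 0, 0]],
  [0, [0.02, 0, -0.01], [0, 0, 0]],
  [0, [0.02, 0, -0.01], [0, 0, 0]],
  [0, [0.015, 0, -0.008], [0, 0, 0]],
  [0, [0.008, 0, -0.004], [0, 0, 0]],
  [0, [0.004, 0, -0.002], [0, 0, 0]],
  [0, [0, 0, 0], [0, 0, 0]],
  [0, [0, 0, 0], [0, 0, 0]],
])

```text
clock: 27.0
tcp_pos: [0.4707, -0.3158, 0.2148]
orientation: [-1.406, 0.832, -0.83]
contact_force: [0.2, 1.0, -4.2]
grip_width: 0.0481
```

jog_arm([
  [0, [0, 0, 0], [0, 0, 0]],
  [0, [0, 0, 0], [0, 0, 0]],
  [0, [0, 0, 0], [0, 0, 0]],
  [0, [0, 0, 0], [0, 0, 0]],
  [0, [0, 0, 0], [0, 0, 0]],
  [0, [0, 0, 0], [0, 0, 0]],
])

```text
clock: 27.5
tcp_pos: [0.4709, -0.3165, 0.2154]
orientation: [-1.406, 0.831, -0.831]
contact_force: [-0.2, -0.0, -5.3]
grip_width: 0.0483
```

```bash
python3 - <<'E'
from h import *
o=st(); print(np.array(o['qvel']))
f=grab('side','s15.png'); t=grab('top','t15.png'); w=grab('wrist','w15.png')
P=cloud(t); Z=P[...,2]; m=(Z>.076)&(Z<.088); m[:, :230]=0; m[:,300:]=0;m[:180]=0;m[250:]=0
q=P[m]; print(len(q), cv2.minAreaRect(q[:,:2].astype(np.float32)*1000) if len(q) else None)
m=(Z>.03)&(Z<.3); m[:, :110]=0; m[:,182:]=0;m[:155]=0;m[240:]=0
hp=(Z>.1)&m; print('panel',P[hp].mean(0),P[hp].max(0),hp.sum())
E
```

```text
clock 27.5
joints [ 0.0278  0.3771  0.5796  1.8838 -0.2503  0.9528  1.2245]
tcp_pos [ 0.4709 -0.3165  0.2154]
contact_force [-0.1796 -0.0131 -5.3213]
moment [ 0.02   -0.0617  0.0569]
grip_width 0.04831181438882577
[[ 0.482   0.0002  0.8762]
 [-0.8762  0.0001  0.482 ]
 [-0.     -1.      0.0002]]
[ 0.0019  0.0002  0.0012 -0.0011 -0.0011  0.0007  0.0012]
178 ((503.98028564453125, -49.66930389404297), (40.568790435791016, 40.602657318115234), 89.80947875976562)
panel [0.5225 0.3392 0.1356] [0.577  0.3487 0.1596] 376
```

View pics/s15.png

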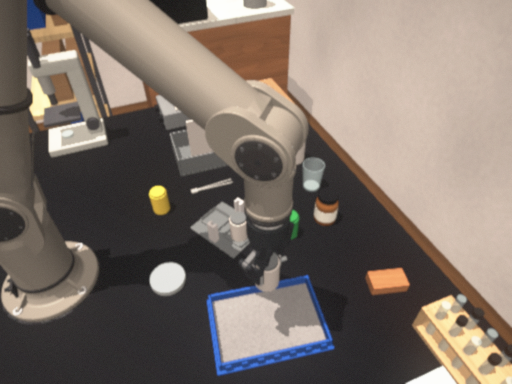

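View pics/t15.png

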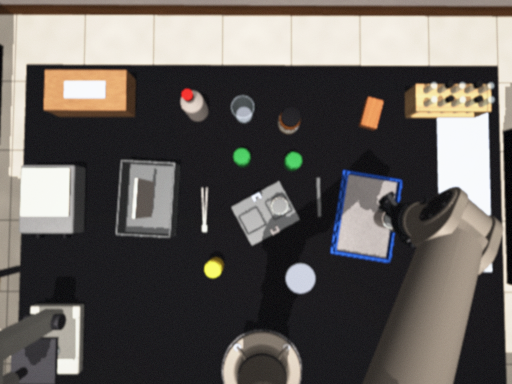

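The heavier pot is upright and still over the tray middle, its centre about 0.21 m up. The right pot stands in its bay, the panel stands free in the tub, and the beaker (243,108) and jar (289,121) haven't moved. Handing in.

```bash
python3 -c "
from bench import r
print(r.hand_in())"
```

```text
the job is handed in; nothing more can be done
None
```

I handed the job in at about 27.7 s of the 72 s. The hand-in reports no verdict, so whether it passed is unknown to me.

- **What I did:** I lifted the panel out of its grooves, lowered it inside the grey tub and let it go there. I then lifted the left pot (about 4.3 N), stood it back in its bay, and lifted the right one (about 1.0 N). The right pot went back into its bay, and I carried the heavier left pot to the tray.
- **Pot over the tray:** the gripper holds it at (0.471, -0.3165, 0.215 m). That is within 1 mm of the tray middle I measured, which may itself be a few millimetres off. The pot's centre is about 0.21 m above the bench and the joints are almost still.
- **Right pot:** its lid is about 2 mm from where it started, standing at full depth in its bay.
- **Panel:** it stands upright and free in the tub, close to the tub's middle, with its centre about 80 mm up. It is not leaning on a wall.
- **Beaker and jar:** the last top picture shows both at the same pixels as at the start.
- **Disagreements:** no check failed. Single force readings vary by about 0.5 to 1 N, and the right pot's reading was slightly below the stated weight range. The gap between the two pots is far larger than that.

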